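# Start and run home a pressure cap on a coolant expansion tank

### The arm

A 6-joint arm with a two-finger parallel gripper is mounted at the origin on the work surface. World frame = base frame: x ahead of the robot, y to its left, z up, the work surface at z = 0. Lengths are in m, angles in rad, forces in N, time in s.
With the tool pointing down it reaches from about 0.275 to 0.775 m from the base axis. Payload 14.6 kg.
Tool frame: the origin (TCP) lies on the centre line of the jaws, within the pads' length; the fingertips stand 11 mm ahead of it and the grasp point (between the pads) lies 8 mm behind it; x points along the fingers, y is the direction in which the jaws open and shut, and the axes are right-handed (so a half turn about x gives the same grasp; the last joint's range is limited). The gripper opens to 85 mm and grips with 20 to 120 N. Pads are 22 mm wide; open, the fingers measure 114 mm over their backs; the gripper's body (76 mm by 85 mm) begins 54 mm behind the grasp point. The pads swing forward as they close: fully open they stand 13 mm farther back than shut.
Start: joints at [1.147, 0.263, -0.048, 1.259, 0, 1.415], TCP at [0.139, 0.506, 0.242] pointing down, gripper open.
Joint ranges: [-2.65, 2.65], [-0.89, 1.7], [-1.18, 1.37], [-2.13, 2.11], [-1.35, 1.29], [-3.14, 3.14]. Speed limits (rad/s): [1.89, 1.89, 2.57, 2.79, 3.14, 3.14].

### API

Orientations are given as a unit quaternion [w, x, y, z].
In Python, from rig import robot, snapshot gives the robot as it stands.
- The arm moves only by the tool play_rows, never from a script. Its argument "deltas" is a list of rows, each an object with "jaw": the closure, from -1 (fully open) to 1 (shut); "dp": the shift along the tool's x, y, z in cm, a list of three; "dr": the turn, a rotation vector about the tool's x, y, z in degrees, a list of three. In form: [{"jaw": jaw, "dp": [tx, ty, tz], "dr": [wx, wy, wz]}, ...]. A call has 1 to 8 rows; each row is the pose to reach, as a shift and turn from the pose commanded when the call began, along the tool's axes at that moment; what a row does not reach only later rows make up. A row lasts 1/8 s, in which the tool goes at most 62.5 mm and 10.7 degrees, less where a joint would pass 70% of its speed; a pose out of reach is approached as far as the arm can. A call with a gripper value outside its range is refused whole. The fingers move at their own pace and stop on an object; the grip force is fixed at half the most. Time passes only in rows, so rows that repeat a pose let the fingers close. It gives the time, the measured TCP pose, the force and the opening at its end, in the units of the state.
- robot.observe(): the state, without advancing time (a new reading comes with each control period).
- snapshot(name): name is "scene" or "top" or "wrist"; returns a dict with "image" (480x640x3 uint8, red, green, blue), "fx", "fy", "cx", "cy" (pixels), "k1" (the pictures are not rectified: a ray, as slopes to the right and down, at radius r is drawn at 1 + k1 r^2 times it, then the intrinsics apply), "rvec" (rotation vector, rad) and "tvec" (3), from world to camera coordinates, as OpenCV has them. Camera axes: x right, y down, z forward; pixel columns grow to the right and rows downward; lengths in m; the calibration is good to about 2 mm. A picture is of the moment at which its call begins. There is no depth.
- robot.job_done(): hands the job in, once; it reports no verdict.
The state is a dict: "time_s": time; "q": joint angles; "qvel": joint speeds; "joint_torque": joint torques, N m; "tool_pos": TCP position; "tcp_rot": TCP orientation; "contact_force": force on the tool from outside, world axes, zero at the start; "wrist_torque": the same for the moment, N m; "finger_gap": finger opening in m.
Only numpy, scipy, OpenCV 4.12 (cv2) and the standard library are available. Lean on these libraries where they do the work, as an engineer would, in place of code of your own. Each camera call takes 0.05 s, during which the arm holds its last target.

### The job

The blue pressure cap has been stood loosely on the neck of the white coolant tank and its thread is not started yet: keeping it on the neck and pressing down lightly, turn it backwards (anticlockwise from above) until you feel it drop into the start of the thread. Then, still pressing lightly, run it in clockwise until its skirt is fully home on the neck's collar, hand-tight and no more, and let go. Do not force it or let it tilt across the thread, and leave the things around it alone.

Things in the scene. Friction and masses are not known exactly. Their poses are not given: they have to be found in the camera images.
- tank: White plastic coolant tank, bracketed to the bench: shell 150 x 220 mm, 118 mm high. Origin on the bench under the axis of the screw neck that stands up through its top; x along the 150 mm side, y along the 220 mm side (shell from y = -90 to +130 mm), z up. Neck 44 mm in diameter, 52 mm over its thread.
- collar (a point): Centre of the top face of the round collar (68 mm in diameter) at the foot of the neck, on its axis, 121 mm above the bench; z up. The cap's skirt seats on this face. Thread above it: coarse, right-handed, three starts 120 degrees apart, lead 18 mm a turn (0.05 mm a degree), threads 6 mm apart. Where the starts lie round the neck is not known; the cap hides them.
- rim (a point): Centre of the neck's upper rim, 140 mm above the bench, 18.75 mm above the collar; z up. A spring plate inside the cap sits on this rim and carries the cap clear of the threads until it is pressed: 4.5 N to begin with and 0.45 N more for each mm down (10 N at home). So it takes a push of 8 to 12 N to feel the threads and to go right down into a start; let go too early, the cap springs up.
- cap_wing (a point): Blue plastic cap, 64 mm in diameter, 45 mm high, about 90 g, with a straight grip wing across its flat top: 46 mm long, 14 mm thick, 18 mm high, a white line along its upper edge. This point is the wing's centre, on the cap's axis, 36 mm above the skirt's lower edge, 9 mm above the flat top. x along the wing, z up.
- cap: Same cap; origin at the centre of the skirt's lower edge, 12 mm above the collar at the start; z up. Pressed down it meets the threads, at a height that varies. Turned back 30 to 105 degrees under that push it rides up the threads, comes off their ends and drops 6 mm. From there about 175 degrees clockwise bring it home (0 mm), drawn down by the thread; then the torque rises from 0.3 to over 0.7 N m.
- jar: Bystander: glass jar with green lid, 68 mm in diameter, 100 mm high, standing; origin at the centre of its base.
- spanner: Bystander: steel spanner lying on the bench, 190 mm long along x; origin on its underside.
- thermostat: Bystander: aluminium thermostat housing with two bolt ears, 90 mm across, 34 mm high; origin at the centre of its base.
Mind the look-alikes: they are no part of the job. Leave any pink or red look-alike of the cap alone.

How it is judged:
On the way, in this order (a step that is already met when the one before it is completed fails the run):
1. backed off under a light push: the cap has ridden up the thread to its upper ends (skirt more than 13.2 mm above the collar, more than 3 N on the neck) (z of cap in the frame of collar above 0.0132 m and contact force between cap and tank above 3 N), for 0.02 s.
2. dropped into the thread start and pressed down: skirt less than 8.6 mm above the collar (z of cap in the frame of collar below 0.0086 m and angle between cap's own z axis and vertical below 0.07 rad), for 0.05 s.
At the end, for the whole second after the job is handed in: Released and at rest, the cap's skirt is within 1 mm of the collar, centred on it within 3 mm and level within 2 degrees (z of cap in the frame of collar below 0.001 m and horizontal distance between cap and collar below 0.003 m and angle between cap's own z axis and vertical below 0.035 rad and linear speed of cap below 0.01 m/s); the robot touches nothing.
It fails at once if the cap is forced against the thread: more than 30 N between cap and neck before it is home (contact force between cap and tank above 30 N and z of cap in the frame of collar above 0.001 m).
It fails at once if the cap tilts more than 6 degrees (angle between cap's own z axis and vertical above 0.105 rad).
It fails at once if the cap is lifted off the neck (skirt more than 20 mm above the collar) (z of cap in the frame of collar above 0.02 m).
It fails at once if a bystander is moved more than 20 mm (distance of any of jar, spanner, thermostat from where it was at the start of the episode above 0.02 m).
It fails at once if the cap is wrung down far past hand-tight: more than 200 N between cap and neck (contact force between cap and tank above 200 N).
It also fails if it takes over 72 s, if anything falls off the work surface, if the arm or the gripper's body presses on something with over 40 N, if the wrist force passes 120 N, or if a joint passes its speed limit or range.

## Working session

There is one attempt and no reset: what is moved stays moved. The work goes in short steps, Python scripts to look and compute and a tool call to move; the robot and the scene stay as the last step left them, time stands still between calls to the robot, and variables do not carry over. Pictures are saved under pics/ and viewed, and the job is handed in when it is done.

Besides the shell and the picture viewer there is one more tool, called after "Request:" as name(argument=value, ...), one argument or row to a line, values as JSON. play_rows: Moves the arm, as the interface text tells. Its arguments: {"type":"object","properties":{"deltas":{"type":"array","items":{"type":"object","properties":{"jaw":{"type":"number"},"dp":{"type":"array","items":{"type":"number"}},"dr":{"type":"array","items":{"type":"number"}}}}}},"required":["deltas"]}

```bash
mkdir -p pics; ls; python3 - <<'E'
from rig import robot, snapshot
import cv2
print(robot.observe())
for n in ("scene","top"):
    s=snapshot(n); cv2.imwrite(f"pics/{n}0.png",s["image"][:,:,::-1])
    print(n,{k:v for k,v in s.items() if k!="image"})
E
```

```text
pics
{'time_s': 0.0, 'q': array([ 1.14669003e+00,  2.63528762e-01, -4.89519090e-02,  1.25935606e+00,
        4.94900426e-06,  1.41548150e+00]), 'qvel': array([-0.0016493 ,  0.00010258,  0.00126981, -0.00217074, -0.00053787,
        0.00093907]), 'joint_torque': array([-1.02316266e-03, -6.37628388e+01,  3.84579742e+01,  1.34424004e-02,
       -2.04445819e-04, -1.11420923e-05]), 'tool_pos': array([0.13932868, 0.50591305, 0.24181655]), 'tcp_rot': array([ 0.70062358,  0.09439429,  0.70083709, -0.09509831]), 'contact_force': array([-0.26262639, -0.28558538,  0.01007894]), 'wrist_torque': array([-0.03303761, -0.00334367,  0.00526481]), 'finger_gap': 0.085592198144971}
scene {'fx': 436.3712777520627, 'fy': 436.3712777520627, 'cx': 323.69719931863364, 'cy': 243.06051928123176, 'k1': -0.10602357378163017, 'rvec': array([ 1.53766998,  2.06881598, -0.80563004]), 'tvec': array([ 0.1427051 , -0.3028412 ,  1.45514816])}
top {'fx': 492.98701152356506, 'fy': 492.98701152356506, 'cx': 328.652435806105, 'cy': 239.53839595907652, 'k1': -0.011445562508026346, 'rvec': array([ 2.1236944 , -2.11375758,  0.18898316]), 'tvec': array([0.00392013, 0.56652266, 1.27164224])}
```

View pics/scene0.png

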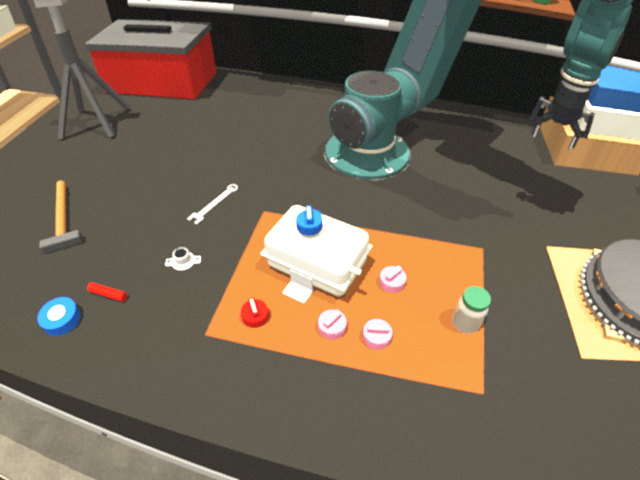

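View pics/top0.png

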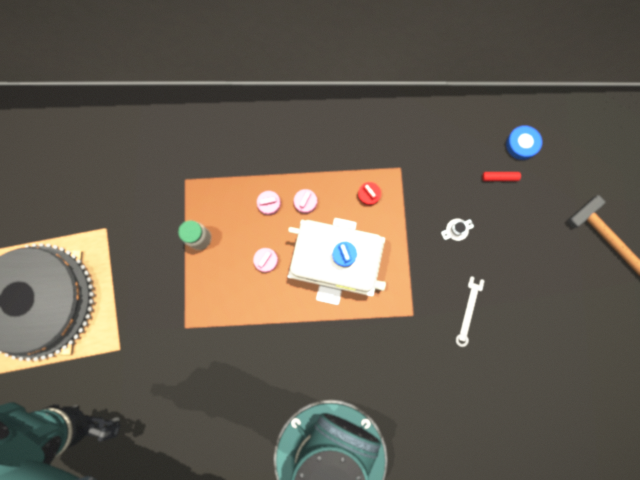

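Candidates in the top picture:
- Blue cap on the white tank at (345,254). I choose this one, since it is blue, has a wing and stands on the tank.
- Blue tape ring at (525,143).
- Pink caps at (269,203), (305,200) and (265,260).
- Red cap at (370,193).

I'll check the choice in a close crop and measure it.

```bash
cat > h.py <<'E'
import numpy as np, cv2
from scipy.spatial.transform import Rotation as R
def cam(s):
    K=np.array([[s["fx"],0,s["cx"]],[0,s["fy"],s["cy"]],[0,0,1]]);d=np.array([s["k1"],0,0,0.]);return K,d
def ray(s,uv):
    K,d=cam(s); p=cv2.undistortPoints(np.array([[uv]],float),K,d)[0,0]
    Rm=cv2.Rodrigues(s["rvec"])[0]; o=-Rm.T@s["tvec"]; v=Rm.T@np.array([p[0],p[1],1]); return o,v
def atz(s,uv,z):
    o,v=ray(s,uv); return o+v*(z-o[2])/v[2]
def proj(s,P):
    K,d=cam(s); return cv2.projectPoints(np.array(P,float).reshape(-1,1,3),s["rvec"],s["tvec"],K,d)[0].reshape(-1,2)
def tri(a,ua,b,ub):
    o1,v1=ray(a,ua);o2,v2=ray(b,ub);v1/=np.linalg.norm(v1);v2/=np.linalg.norm(v2)
    t=np.linalg.lstsq(np.c_[v1,-v2],o2-o1,rcond=None)[0];p=o1+t[0]*v1;q=o2+t[1]*v2
    return (p+q)/2,np.linalg.norm(p-q)
E
python3 - <<'E'
from rig import snapshot
from h import *
t=snapshot("top");s=snapshot("scene")
a=t["image"][224:284,310:390,::-1];b=s["image"][185:245,270:350,::-1]
im=np.hstack([cv2.resize(x,None,fx=5,fy=5,interpolation=cv2.INTER_CUBIC) for x in(a,b)])
cv2.imwrite("pics/crop0.png",im)
for n,c,(x0,y0,x1,y1) in(("top",t,(325,235,365,275)),("scene",s,(290,200,330,240))):
    h=cv2.cvtColor(c["image"],cv2.COLOR_RGB2HSV)[y0:y1,x0:x1]
    m=(h[...,0]>95)&(h[...,0]<125)&(h[...,1]>130)
    ys,xs=np.nonzero(m);print(n,xs.mean()+x0,ys.mean()+y0,xs.min()+x0,xs.max()+x0,ys.min()+y0,ys.max()+y0)
    if n=="top":
        P=[atz(c,(u+x0,v+y0),.16) for u,v in zip(xs,ys)];P=np.array(P);print(P.mean(0),P.min(0),P.max(0))
E
```

```text
top 344.0 255.00655737704918 334 355 243 265
[ 0.50782724 -0.0323591   0.16      ] [ 0.48306244 -0.05934057  0.16      ] [ 0.53774845 -0.00780436  0.16      ]
scene 309.2390438247012 222.23107569721117 297 321 206 234
```

View pics/crop0.png

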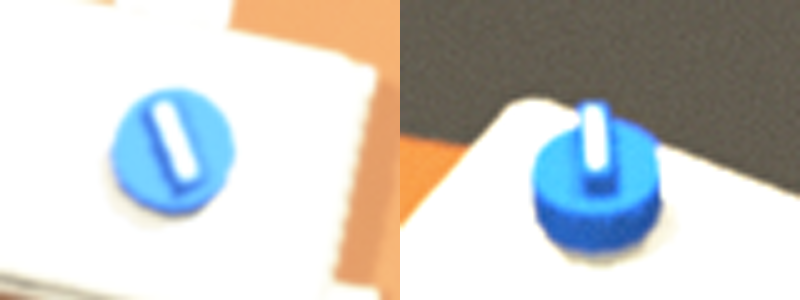

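The crop shows a blue cap with a straight wing and a white line, on the tank's neck. In the top picture the white line runs from about (341.6,244.6) to (348,260.2), which confirms the choice. Next I work out the pose.

```bash
python3 - <<'E'
from rig import snapshot,robot
from h import *
t=snapshot("top");s=snapshot("scene")
def ends(c,x0,y0,x1,y1):
    hsv=cv2.cvtColor(c["image"],cv2.COLOR_RGB2HSV)
    h=hsv[y0:y1,x0:x1];m=(h[...,1]<110)&(h[...,2]>150)
    n,l,st,ce=cv2.connectedComponentsWithStats(m.astype(np.uint8))
    print([(st[i,4],ce[i]+[x0,y0]) for i in range(1,n)])
    i=max(range(1,n),key=lambda i:st[i,4] if np.all(st[i,:2]>0) and st[i,0]+st[i,2]<x1-x0 and st[i,1]+st[i,3]<y1-y0 else 0)
    ys,xs=np.nonzero(l==i);P=np.array([atz(c,(u+x0,v+y0),.178) for u,v in zip(xs,ys)])[:,:2]
    w,V=np.linalg.eigh(np.cov(P.T));d=V[:,1];print("line ctr",P.mean(0),"ang",np.degrees(np.arctan2(d[1],d[0])),"len",np.ptp(P@d))
    return ce[i]+[x0,y0]
a=ends(t,336,240,353,265);b=ends(s,302,204,316,222)
print(tri(t,a,s,b))
print("disc ctr",atz(t,(344.8,253.8),.160))
print("line ends",atz(t,(341.6,244.6),.178),atz(t,(348,260.2),.178), "scene",atz(s,(308.4,206.6),.178),atz(s,(309.4,218.4),.178))
o=robot.observe();print(R.from_quat(o["tcp_rot"],scalar_first=True).as_matrix())
E
```

```text
[(np.int32(59), array([343.74576271, 241.44067797])), (np.int32(78), array([344.71794872, 251.56410256])), (np.int32(3), array([336.33333333, 263.66666667])), (np.int32(3), array([351.66666667, 263.66666667]))]
line ctr [ 0.51340698 -0.03370224] ang -157.88370357010768 len 0.040351707920258384
[(np.int32(76), array([307.15789474, 210.84210526])), (np.int32(1), array([313., 208.]))]
line ctr [ 0.49527406 -0.02704191] ang nan len nan
(array([ 0.50975119, -0.02805179,  0.19104171]), np.float64(0.011098309166971965))
disc ctr [ 0.510797   -0.03432063  0.16      ]
line ends [ 0.53046738 -0.02615921  0.178     ] [ 0.49233285 -0.04160663  0.178     ] scene [ 0.49381326 -0.03869522  0.178     ] [ 0.53053134 -0.02434904  0.178     ]
[[-1.61439781e-04  2.65598098e-01  9.64083826e-01]
 [-3.60382287e-04  9.64083761e-01 -2.65598140e-01]
 [-9.99999922e-01 -3.90316840e-04 -5.99246215e-05]]<stdin>:11: RuntimeWarning: Degrees of freedom <= 0 for slice
  c *= np.true_divide(1, fact)
  c *= np.true_divide(1, fact)
```

Request:
play_rows(
  deltas=[
    {"jaw": -1, "dp": [-2, -3, 3.6], "dr": [-4, 0, 0]},
    {"jaw": -1, "dp": [-2, -6.4, 7.6], "dr": [-8, 0, 0]},
    {"jaw": -1, "dp": [-2, -9.8, 11.7], "dr": [-12, 0, 0]},
    {"jaw": -1, "dp": [-2, -13.2, 15.8], "dr": [-16, 0, 0]},
    {"jaw": -1, "dp": [-2, -16.6, 19.9], "dr": [-20, 0, 0]},
    {"jaw": -1, "dp": [-2, -20, 24], "dr": [-24, 0, 0]},
    {"jaw": -1, "dp": [-2, -22.5, 27], "dr": [-28, 0, 0]},
    {"jaw": -1, "dp": [-2, -25, 30], "dr": [-32, 0, 0]},
  ],
)

```text
time_s: 1.3
tool_pos: [0.3629, 0.1841, 0.2624]
tcp_rot: [0.7, -0.103, 0.699, 0.103]
contact_force: [-0.0, 0.5, -0.6]
finger_gap: 0.0855
```

```bash
cat > w.py <<'E'
from h import *
from rig import robot
def go(tx,ty,tz,yaw):
    o=robot.observe();M=R.from_quat(o["tcp_rot"],scalar_first=True)
    y=M.as_matrix()[:,1]
    print("t",o["time_s"],"pos",o["tool_pos"].round(4),"yaw",np.degrees(np.arctan2(y[1],y[0])).round(2),"q",o["q"].round(3),"F",o["contact_force"].round(2),"T",o["wrist_torque"].round(3),"gap",round(o["finger_gap"],4))
    print("dp cm",(M.inv().apply(np.array([tx,ty,tz])-o["tool_pos"])*100).round(2))
    ya=np.radians(yaw);G=np.array([[0,np.cos(ya),np.sin(ya)],[0,np.sin(ya),-np.cos(ya)],[-1,0,0]])
    print("dr",np.degrees((M.inv()*R.from_matrix(G)).as_rotvec()).round(2))
E
python3 -c "
from w import *
go(.512,-.033,.26,112)"
```

```text
t 1.3 pos [0.3629 0.1841 0.2624] yaw 106.7 q [ 0.269  0.053 -0.256  1.262  0.    -0.023] F [-0.    0.46 -0.64] T [ 0.045 -0.028  0.049] gap 0.0855
dp cm [  0.24 -25.08   8.04]
dr [-5.3   0.02 -0.  ]
```

Request:
play_rows(
  deltas=[
    {"jaw": -1, "dp": [0.1, -4, 1.3], "dr": [-2, 0, 0]},
    {"jaw": -1, "dp": [0.2, -8.5, 2.7], "dr": [-3, 0, 0]},
    {"jaw": -1, "dp": [0.2, -13, 4.2], "dr": [-4, 0, 0]},
    {"jaw": -1, "dp": [0.2, -17.5, 5.6], "dr": [-5.3, 0, 0]},
    {"jaw": -1, "dp": [0.2, -21.5, 6.9], "dr": [-5.3, 0, 0]},
    {"jaw": -1, "dp": [0.2, -24, 7.7], "dr": [-5.3, 0, 0]},
    {"jaw": -1, "dp": [0.2, -25.1, 8.0], "dr": [-5.3, 0, 0]},
    {"jaw": -1, "dp": [0.2, -25.1, 8.0], "dr": [-5.3, 0, 0]},
  ],
)

```text
time_s: 2.3
tool_pos: [0.5105, -0.0322, 0.2601]
tcp_rot: [0.694, -0.134, 0.694, 0.134]
contact_force: [-0.1, -0.5, 0.1]
finger_gap: 0.0856
```

```bash
python3 - <<'E'
from w import *
from rig import snapshot
go(.512,-.033,.174,112)
for n in("wrist","top"):
    s=snapshot(n);cv2.imwrite(f"pics/{n}1.png",s["image"][:,:,::-1])
    print(proj(s,[[.512,-.033,.178],[.5305,-.0255,.178],[.4935,-.0405,.178]]))
    np.save(n+"1.npy",s,allow_pickle=True)
E
```

```text
t 2.3 pos [ 0.5105 -0.0322  0.2601] yaw 111.87 q [-0.222  0.235 -0.038  1.297  0.    -0.604] F [-0.11 -0.53  0.06] T [-0.037  0.014 -0.037] gap 0.0856
dp cm [ 8.61 -0.13  0.11]
dr [-0.13 -0.02 -0.02]
[[315.83951439 258.75286214]
 [316.03044258 291.10700245]
 [315.63732863 224.63173099]]
[[344.4249364  252.1299601 ]
 [341.32809753 244.58571153]
 [347.53995304 259.71865506]]
```

View pics/wrist1.png

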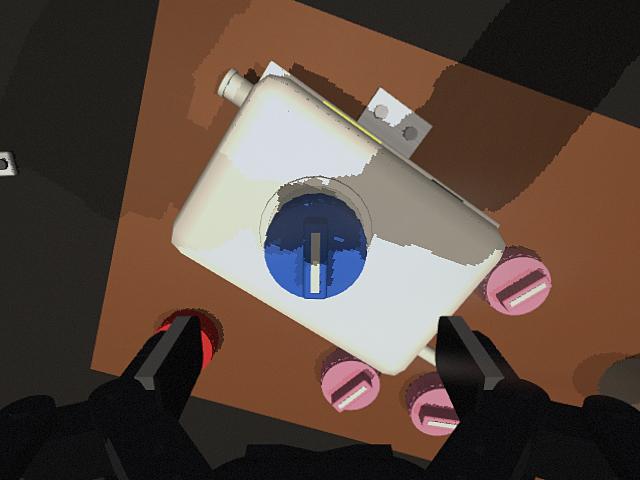

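The wrist picture shows the blue cap's disc at about (316,246). The white line runs from (315,233) to (316,292), close to the prediction. I'll refine this with a model overlay.

```bash
python3 - <<'E'
from h import *
s=np.load("wrist1.npy",allow_pickle=True).item()
img=s["image"][:,:,::-1].copy()
big=cv2.resize(img[160:330,230:410],None,fx=4,fy=4,interpolation=cv2.INTER_CUBIC)
def draw(c,yaw,col):
    a=np.linspace(0,2*np.pi,90)
    for pts in ([np.c_[c[0]+.032*np.cos(a),c[1]+.032*np.sin(a),0*a+.160]]):
        p=((proj(s,pts)-[230,160]+.5)*4-.5).astype(np.int32);cv2.polylines(big,[p],True,col,1)
    e=np.radians(yaw);u=np.array([np.cos(e),np.sin(e)]);v=np.array([-u[1],u[0]])
    for z in(.160,.178):
        q=[np.r_[np.array(c)+i*.023*u+j*.007*v,z] for i,j in((1,1),(1,-1),(-1,-1),(-1,1))]
        p=((proj(s,q)-[230,160]+.5)*4-.5).astype(np.int32);cv2.polylines(big,[p],True,col,1)
draw((.512,-.033),22,(0,255,0))
draw((.514,-.032),22,(0,0,255))
cv2.imwrite("pics/ov1.png",big[:600])
hsv=cv2.cvtColor(s["image"],cv2.COLOR_RGB2HSV);m=(hsv[...,0]>105)&(hsv[...,0]<128)&(hsv[...,1]>120)
m[:150]=0;m[330:]=0;ys,xs=np.nonzero(m);print(xs.min(),xs.max(),ys.min(),ys.max())
print(proj(s,[[.512+.032*np.cos(t),-.033+.032*np.sin(t),.16] for t in np.radians([22,112,202,292])]))
E
```

```text
185 366 193 329
[[316.27973212 296.49724604]
 [368.81234001 248.385982  ]
 [315.83565262 196.47548365]
 [263.33955989 248.57563578]]
```

View pics/ov1.png

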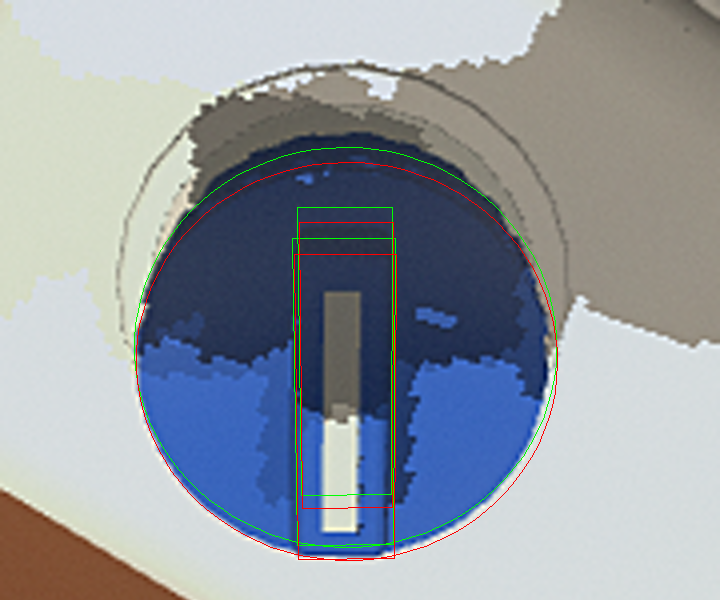

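Request:
play_rows(
  deltas=[
    {"jaw": -1, "dp": [1.5, -0.1, 0.15], "dr": [0, 0, 0]},
    {"jaw": -1, "dp": [3, -0.1, 0.15], "dr": [0, 0, 0]},
    {"jaw": -1, "dp": [4.5, -0.1, 0.15], "dr": [0, 0, 0]},
    {"jaw": -1, "dp": [5.5, -0.1, 0.15], "dr": [0, 0, 0]},
    {"jaw": -1, "dp": [5.5, -0.1, 0.15], "dr": [0, 0, 0]},
  ],
)

```text
time_s: 3.02
tool_pos: [0.5119, -0.0321, 0.2051]
tcp_rot: [0.694, -0.134, 0.694, 0.135]
contact_force: [-0.0, -0.3, 1.1]
finger_gap: 0.0853
```

```bash
python3 - <<'E'
from w import *
from rig import snapshot
go(.513,-.0325,.174,112)
s=snapshot("wrist");cv2.imwrite("pics/wrist2.png",s["image"][:,:,::-1])
E
```

```text
t 3.025 pos [ 0.5119 -0.0321  0.2051] yaw 111.93 q [-0.222  0.258 -0.159  1.155  0.    -0.604] F [-0.   -0.28  1.06] T [-0.043  0.01   0.019] gap 0.0853
dp cm [ 3.11 -0.08  0.09]
dr [-0.07 -0.03 -0.03]
```

View pics/wrist2.png

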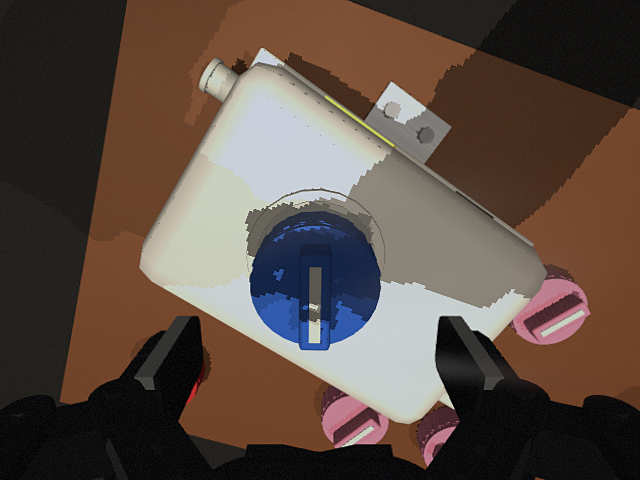

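The wing lies midway between the fingers: wing at column 315, pads at 201 and 436. I'll descend the rest of the way and close.

Request:
play_rows(
  deltas=[
    {"jaw": -1, "dp": [1, -0.07, 0.08], "dr": [0, 0, 0]},
    {"jaw": -1, "dp": [2, -0.07, 0.08], "dr": [0, 0, 0]},
    {"jaw": -1, "dp": [3, -0.07, 0.08], "dr": [0, 0, 0]},
    {"jaw": -1, "dp": [3, -0.07, 0.08], "dr": [0, 0, 0]},
  ],
)

```text
time_s: 3.58
tool_pos: [0.5129, -0.0329, 0.1744]
tcp_rot: [0.694, -0.134, 0.695, 0.134]
contact_force: [0.4, -0.9, 0.6]
finger_gap: 0.0858
```

Request:
play_rows(
  deltas=[
    {"jaw": 0.0, "dp": [0, 0, 0], "dr": [0, 0, 0]},
    {"jaw": 0.3, "dp": [0, 0, 0], "dr": [0, 0, 0]},
    {"jaw": 0.5, "dp": [0, 0, 0], "dr": [0, 0, 0]},
    {"jaw": 0.55, "dp": [0, 0, 0], "dr": [0, 0, 0]},
  ],
)

```text
time_s: 4.08
tool_pos: [0.5134, -0.033, 0.1754]
tcp_rot: [0.694, -0.134, 0.694, 0.134]
contact_force: [-0.2, -0.3, 0.6]
finger_gap: 0.0192
```

```bash
python3 - <<'E'
from w import *
from rig import snapshot
go(.513,-.0325,.174,112)
s=snapshot("wrist");cv2.imwrite("pics/wrist3.png",s["image"][:,:,::-1])
E
```

```text
t 4.075 pos [ 0.5134 -0.033   0.1754] yaw 111.9 q [-0.223  0.276 -0.217  1.079  0.    -0.605] F [-0.15 -0.32  0.57] T [ 0.009 -0.034  0.064] gap 0.0192
dp cm [ 0.14  0.06 -0.02]
dr [-0.1   0.01  0.  ]
```

View pics/wrist3.png

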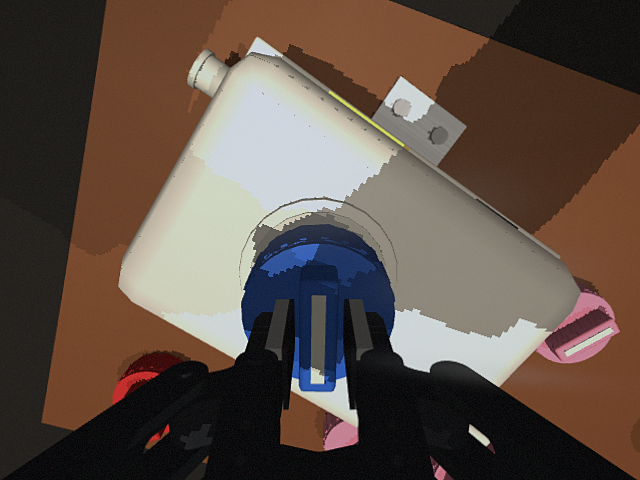

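The pads straddle the wing evenly, at columns 291 and 347 with the wing at 301-336. Next I check the position along the wing.

```bash
python3 - <<'E'
from w import *
from rig import snapshot
s=snapshot("wrist");p=robot.observe()["tool_pos"]
u=np.array([np.cos(np.radians(21.9)),np.sin(np.radians(21.9)),0])
c=np.array([p[0],p[1],.178])
print(p,proj(s,[c,c-.018*u,c+.018*u,c+.002*u]))
cv2.imwrite("pics/z.png",cv2.resize(s["image"][220:420,230:410,::-1],None,fx=3,fy=3,interpolation=cv2.INTER_CUBIC))
E
```

```text
[ 0.51343526 -0.03296186  0.17531528] [[317.54901937 336.81862836]
 [317.50678657 291.48424512]
 [317.58776585 379.00112747]
 [317.55348757 341.65390923]]
```

View pics/z.png

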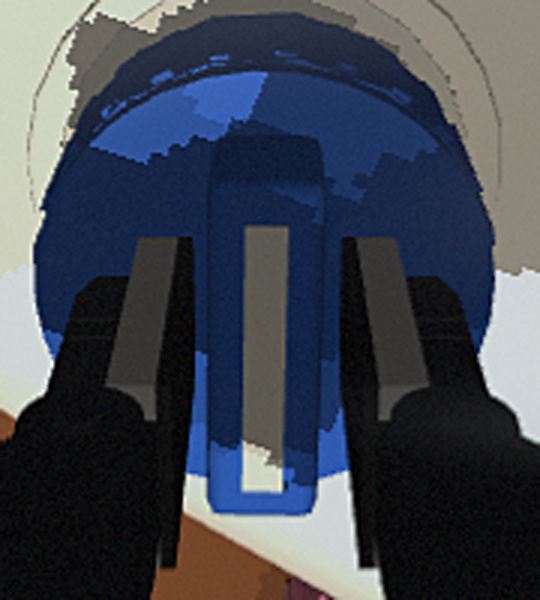

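```bash
python3 - <<'E'
from w import *
from rig import snapshot
s=snapshot("wrist");o=robot.observe();M=R.from_quat(o["tcp_rot"],scalar_first=True)
for x in(.011,.005,-.008,-.02):
  for z in(-.011,.011):
    P=[o["tool_pos"]+M.apply([x,y,z]) for y in(-.0096,.0096)]
    print(x,z,((proj(s,P)-[230,220])*3).round(0).tolist())
E
```

```text
0.011 -0.011 [[189.0, 219.0], [337.0, 219.0]]
0.011 0.011 [[192.0, 369.0], [335.0, 369.0]]
0.005 -0.011 [[186.0, 240.0], [340.0, 240.0]]
0.005 0.011 [[189.0, 394.0], [337.0, 394.0]]
-0.008 -0.011 [[178.0, 290.0], [347.0, 291.0]]
-0.008 0.011 [[182.0, 455.0], [343.0, 456.0]]
-0.02 -0.011 [[170.0, 346.0], [354.0, 346.0]]
-0.02 0.011 [[175.0, 523.0], [349.0, 523.0]]
```

The pads show the same offset of about 1.5 mm along the wing as the line does. So it is camera bias, and the grasp is centred to about 0.5 mm. I'll close.

Request:
play_rows(
  deltas=[
    {"jaw": 0.6, "dp": [0, 0, 0], "dr": [0, 0, 0]},
    {"jaw": 0.7, "dp": [0, 0, 0], "dr": [0, 0, 0]},
    {"jaw": 0.85, "dp": [0, 0, 0], "dr": [0, 0, 0]},
    {"jaw": 1, "dp": [0, 0, 0], "dr": [0, 0, 0]},
    {"jaw": 1, "dp": [0, 0, 0], "dr": [0, 0, 0]},
  ],
)

```text
time_s: 4.85
tool_pos: [0.5134, -0.0329, 0.1754]
tcp_rot: [0.694, -0.134, 0.694, 0.134]
contact_force: [-1.4, 0.6, 3.3]
finger_gap: 0.0128
```

```bash
python3 -c "
from w import *
go(.5134,-.033,.1744,112)"
```

```text
t 4.85 pos [ 0.5134 -0.0329  0.1754] yaw 111.9 q [-0.223  0.275 -0.217  1.079 -0.    -0.605] F [-1.37  0.58  3.29] T [0.001 0.252 0.03 ] gap 0.0128
dp cm [ 0.1  -0.   -0.01]
dr [-0.1   0.01  0.01]
```

Gripped, with a 12.8 mm gap. Pressing down in small steps.

Request:
play_rows(
  deltas=[
    {"jaw": 1, "dp": [0.1, 0, 0], "dr": [0, 0, 0]},
    {"jaw": 1, "dp": [0.1, 0, 0], "dr": [0, 0, 0]},
  ],
)

```text
time_s: 5.1
tool_pos: [0.5135, -0.033, 0.1743]
tcp_rot: [0.694, -0.134, 0.694, 0.134]
contact_force: [-1.2, 0.4, 4.6]
finger_gap: 0.0124
```

Request:
play_rows(
  deltas=[
    {"jaw": 1, "dp": [0.1, 0, 0], "dr": [0, 0, 0]},
    {"jaw": 1, "dp": [0.1, 0, 0], "dr": [0, 0, 0]},
  ],
)

```text
time_s: 5.35
tool_pos: [0.5135, -0.033, 0.1733]
tcp_rot: [0.694, -0.134, 0.694, 0.134]
contact_force: [0.3, -0.8, 4.9]
finger_gap: 0.0126
```

Request:
play_rows(
  deltas=[
    {"jaw": 1, "dp": [0.1, 0, 0], "dr": [0, 0, 0]},
    {"jaw": 1, "dp": [0.1, 0, 0], "dr": [0, 0, 0]},
  ],
)

```text
time_s: 5.6
tool_pos: [0.5134, -0.033, 0.1723]
tcp_rot: [0.694, -0.134, 0.694, 0.134]
contact_force: [-0.7, -0.2, 4.7]
finger_gap: 0.0125
```

Request:
play_rows(
  deltas=[
    {"jaw": 1, "dp": [0.05, 0, 0], "dr": [0, 0, 0]},
    {"jaw": 1, "dp": [0.05, 0, 0], "dr": [0, 0, 0]},
  ],
)

```text
time_s: 5.85
tool_pos: [0.5135, -0.033, 0.172]
tcp_rot: [0.694, -0.134, 0.694, 0.134]
contact_force: [-1.6, -0.3, 6.3]
finger_gap: 0.0123
```

Request:
play_rows(
  deltas=[
    {"jaw": 1, "dp": [0.05, 0, 0], "dr": [0, 0, 0]},
    {"jaw": 1, "dp": [0.05, 0, 0], "dr": [0, 0, 0]},
  ],
)

```text
time_s: 6.1
tool_pos: [0.5135, -0.033, 0.1719]
tcp_rot: [0.694, -0.134, 0.694, 0.134]
contact_force: [-2.6, -0.1, 13.0]
finger_gap: 0.0121
```

Request:
play_rows(
  deltas=[
    {"jaw": 1, "dp": [0.05, 0, 0], "dr": [0, 0, 0]},
    {"jaw": 1, "dp": [0.05, 0, 0], "dr": [0, 0, 0]},
  ],
)

```text
time_s: 6.35
tool_pos: [0.5135, -0.033, 0.1718]
tcp_rot: [0.695, -0.135, 0.694, 0.134]
contact_force: [-5.5, 1.6, 20.8]
finger_gap: 0.0125
```

Threads met at TCP z≈0.172, with a stiffness of about 15 N/mm. I'll ease off and then turn back, following the rise of 0.05 mm per degree.

Request:
play_rows(
  deltas=[
    {"jaw": 1, "dp": [-0.06, 0, 0], "dr": [0, 0, 0]},
    {"jaw": 1, "dp": [-0.06, 0, 0], "dr": [0, 0, 0]},
  ],
)

```text
time_s: 6.6
tool_pos: [0.5135, -0.033, 0.1719]
tcp_rot: [0.694, -0.134, 0.694, 0.134]
contact_force: [-3.3, -0.1, 11.9]
finger_gap: 0.0121
```

Request:
play_rows(
  deltas=[
    {"jaw": 1, "dp": [-0.01, 0, 0], "dr": [-2, 0, 0]},
    {"jaw": 1, "dp": [-0.02, 0, 0], "dr": [-4, 0, 0]},
    {"jaw": 1, "dp": [-0.03, 0, 0], "dr": [-6, 0, 0]},
    {"jaw": 1, "dp": [-0.04, 0, 0], "dr": [-8, 0, 0]},
  ],
)

```text
time_s: 7.1
tool_pos: [0.5139, -0.033, 0.1723]
tcp_rot: [0.683, -0.183, 0.683, 0.183]
contact_force: [-1.6, 0.5, 10.2]
finger_gap: 0.0123
```

```bash
python3 -c "
from w import *
go(.5134,-.033,.1744,112)"
```

```text
t 7.1 pos [ 0.5139 -0.033   0.1723] yaw 119.96 q [-0.223  0.277 -0.223  1.069  0.    -0.745] F [-1.61  0.47 10.18] T [ 0.025  0.162 -0.088] gap 0.0123
dp cm [-0.21  0.02 -0.04]
dr [7.96 0.06 0.04]
```

Works well: the cap rises with the turn at about 10 N. Continuing.

Request:
play_rows(
  deltas=[
    {"jaw": 1, "dp": [-0.015, 0, 0], "dr": [-3, 0, 0]},
    {"jaw": 1, "dp": [-0.03, 0, 0], "dr": [-6, 0, 0]},
    {"jaw": 1, "dp": [-0.045, 0, 0], "dr": [-9, 0, 0]},
    {"jaw": 1, "dp": [-0.06, 0, 0], "dr": [-12, 0, 0]},
    {"jaw": 1, "dp": [-0.075, 0, 0], "dr": [-15, 0, 0]},
    {"jaw": 1, "dp": [-0.09, 0, 0], "dr": [-18, 0, 0]},
  ],
)

```text
time_s: 7.85
tool_pos: [0.5139, -0.033, 0.1732]
tcp_rot: [0.646, -0.288, 0.646, 0.287]
contact_force: [-0.4, 0.4, 10.0]
finger_gap: 0.0123
```

Request:
play_rows(
  deltas=[
    {"jaw": 1, "dp": [-0.015, 0, 0], "dr": [-3, 0, 0]},
    {"jaw": 1, "dp": [-0.03, 0, 0], "dr": [-6, 0, 0]},
    {"jaw": 1, "dp": [-0.045, 0, 0], "dr": [-9, 0, 0]},
    {"jaw": 1, "dp": [-0.06, 0, 0], "dr": [-12, 0, 0]},
  ],
)

```text
time_s: 8.35
tool_pos: [0.5139, -0.033, 0.1738]
tcp_rot: [0.613, -0.354, 0.612, 0.353]
contact_force: [-0.2, -0.3, 10.2]
finger_gap: 0.0125
```

Request:
play_rows(
  deltas=[
    {"jaw": 1, "dp": [-0.015, 0, 0], "dr": [-3, 0, 0]},
    {"jaw": 1, "dp": [-0.03, 0, 0], "dr": [-6, 0, 0]},
    {"jaw": 1, "dp": [-0.045, 0, 0], "dr": [-9, 0, 0]},
    {"jaw": 1, "dp": [-0.06, 0, 0], "dr": [-12, 0, 0]},
  ],
)

```text
time_s: 8.85
tool_pos: [0.5138, -0.033, 0.1744]
tcp_rot: [0.572, -0.416, 0.572, 0.415]
contact_force: [-1.1, 0.4, 10.2]
finger_gap: 0.0122
```

Request:
play_rows(
  deltas=[
    {"jaw": 1, "dp": [-0.015, 0, 0], "dr": [-3, 0, 0]},
    {"jaw": 1, "dp": [-0.03, 0, 0], "dr": [-6, 0, 0]},
    {"jaw": 1, "dp": [-0.045, 0, 0], "dr": [-9, 0, 0]},
    {"jaw": 1, "dp": [-0.06, 0, 0], "dr": [-12, 0, 0]},
  ],
)

```text
time_s: 9.35
tool_pos: [0.5138, -0.033, 0.175]
tcp_rot: [0.526, -0.473, 0.525, 0.473]
contact_force: [-0.5, 0.7, 9.6]
finger_gap: 0.0121
```

Request:
play_rows(
  deltas=[
    {"jaw": 1, "dp": [-0.015, 0, 0], "dr": [-3, 0, 0]},
    {"jaw": 1, "dp": [-0.03, 0, 0], "dr": [-6, 0, 0]},
    {"jaw": 1, "dp": [-0.045, 0, 0], "dr": [-9, 0, 0]},
    {"jaw": 1, "dp": [-0.06, 0, 0], "dr": [-12, 0, 0]},
  ],
)

```text
time_s: 9.85
tool_pos: [0.5138, -0.033, 0.1755]
tcp_rot: [-0.473, 0.526, -0.473, -0.525]
contact_force: [-0.5, -0.1, 9.3]
finger_gap: 0.012
```

Request:
play_rows(
  deltas=[
    {"jaw": 1, "dp": [-0.012, 0, 0], "dr": [-3, 0, 0]},
    {"jaw": 1, "dp": [-0.027, 0, 0], "dr": [-6, 0, 0]},
    {"jaw": 1, "dp": [-0.042, 0, 0], "dr": [-9, 0, 0]},
  ],
)

```text
time_s: 10.22
tool_pos: [0.5137, -0.033, 0.1759]
tcp_rot: [-0.431, 0.561, -0.43, -0.561]
contact_force: [0.2, 0.6, 7.9]
finger_gap: 0.0121
```

Request:
play_rows(
  deltas=[
    {"jaw": 1, "dp": [-0.015, 0, 0], "dr": [-3, 0, 0]},
    {"jaw": 1, "dp": [-0.03, 0, 0], "dr": [-6, 0, 0]},
    {"jaw": 1, "dp": [-0.045, 0, 0], "dr": [-9, 0, 0]},
  ],
)

```text
time_s: 10.6
tool_pos: [0.5131, -0.0327, 0.1758]
tcp_rot: [0.385, -0.593, 0.385, 0.593]
contact_force: [-0.5, 0.7, 0.3]
finger_gap: 0.0122
```

Request:
play_rows(
  deltas=[
    {"jaw": 1, "dp": [-0.015, 0, 0], "dr": [-3, 0, 0]},
    {"jaw": 1, "dp": [-0.03, 0, 0], "dr": [-6, 0, 0]},
  ],
)

```text
time_s: 10.85
tool_pos: [0.5132, -0.0329, 0.1759]
tcp_rot: [0.353, -0.612, 0.354, 0.613]
contact_force: [-0.0, -0.6, -0.5]
finger_gap: 0.0125
```

Force fell from 8 N to 0 between 83° and 92° of back-turn, so the cap came off the thread ends. Now I follow it down.

Request:
play_rows(
  deltas=[
    {"jaw": 1, "dp": [0.1, 0, 0], "dr": [0, 0, 0]},
    {"jaw": 1, "dp": [0.2, 0, 0], "dr": [0, 0, 0]},
  ],
)

```text
time_s: 11.1
tool_pos: [0.5133, -0.0329, 0.1742]
tcp_rot: [0.354, -0.612, 0.354, 0.612]
contact_force: [-0.8, -0.2, 3.7]
finger_gap: 0.0126
```

Request:
play_rows(
  deltas=[
    {"jaw": 1, "dp": [0.1, 0, 0], "dr": [0, 0, 0]},
    {"jaw": 1, "dp": [0.15, 0, 0], "dr": [0, 0, 0]},
  ],
)

```text
time_s: 11.35
tool_pos: [0.5133, -0.0329, 0.1727]
tcp_rot: [0.354, -0.612, 0.354, 0.612]
contact_force: [-1.5, 1.2, 5.4]
finger_gap: 0.0124
```

Request:
play_rows(
  deltas=[
    {"jaw": 1, "dp": [0.05, 0, 0], "dr": [0, 0, 0]},
    {"jaw": 1, "dp": [0.05, 0, 0], "dr": [0, 0, 0]},
  ],
)

```text
time_s: 11.6
tool_pos: [0.5134, -0.0329, 0.1723]
tcp_rot: [0.354, -0.612, 0.354, 0.612]
contact_force: [-1.6, 1.4, 5.3]
finger_gap: 0.0123
```

Request:
play_rows(
  deltas=[
    {"jaw": 1, "dp": [0.05, 0, 0], "dr": [0, 0, 0]},
    {"jaw": 1, "dp": [0.05, 0, 0], "dr": [0, 0, 0]},
  ],
)

```text
time_s: 11.85
tool_pos: [0.5134, -0.0329, 0.1718]
tcp_rot: [0.354, -0.612, 0.354, 0.612]
contact_force: [-1.6, 1.2, 6.0]
finger_gap: 0.0124
```

Request:
play_rows(
  deltas=[
    {"jaw": 1, "dp": [0.05, 0, 0], "dr": [0, 0, 0]},
    {"jaw": 1, "dp": [0.05, 0, 0], "dr": [0, 0, 0]},
  ],
)

```text
time_s: 12.1
tool_pos: [0.5134, -0.0329, 0.1713]
tcp_rot: [-0.354, 0.612, -0.354, -0.612]
contact_force: [-3.6, 1.3, 5.1]
finger_gap: 0.0126
```

Request:
play_rows(
  deltas=[
    {"jaw": 1, "dp": [0.05, 0, 0], "dr": [0, 0, 0]},
    {"jaw": 1, "dp": [0.05, 0, 0], "dr": [0, 0, 0]},
  ],
)

```text
time_s: 12.35
tool_pos: [0.5133, -0.0329, 0.1709]
tcp_rot: [-0.354, 0.612, -0.354, -0.612]
contact_force: [-2.0, 0.7, 6.5]
finger_gap: 0.0123
```

Request:
play_rows(
  deltas=[
    {"jaw": 1, "dp": [0.05, 0, 0], "dr": [0, 0, 0]},
    {"jaw": 1, "dp": [0.05, 0, 0], "dr": [0, 0, 0]},
  ],
)

```text
time_s: 12.6
tool_pos: [0.5134, -0.0329, 0.1708]
tcp_rot: [-0.354, 0.612, -0.354, -0.612]
contact_force: [-3.3, 1.3, 13.3]
finger_gap: 0.0125
```

Request:
play_rows(
  deltas=[
    {"jaw": 1, "dp": [0.04, 0, 0], "dr": [0, 0, 0]},
    {"jaw": 1, "dp": [0.04, 0, 0], "dr": [0, 0, 0]},
  ],
)

```text
time_s: 12.85
tool_pos: [0.5134, -0.0329, 0.1707]
tcp_rot: [-0.354, 0.612, -0.354, -0.612]
contact_force: [-6.8, 1.6, 17.7]
finger_gap: 0.0124
```

Contact at z≈0.1708, which is in the thread start. I ease off the push and turn clockwise, following the thread down.

Request:
play_rows(
  deltas=[
    {"jaw": 1, "dp": [-0.045, 0, 0], "dr": [0, 0, 0]},
    {"jaw": 1, "dp": [-0.035, 0, 0], "dr": [3, 0, 0]},
    {"jaw": 1, "dp": [-0.02, 0, 0], "dr": [6, 0, 0]},
    {"jaw": 1, "dp": [-0.005, 0, 0], "dr": [9, 0, 0]},
    {"jaw": 1, "dp": [0.01, 0, 0], "dr": [12, 0, 0]},
  ],
)

```text
time_s: 13.48
tool_pos: [0.514, -0.0332, 0.1702]
tcp_rot: [-0.417, 0.572, -0.417, -0.571]
contact_force: [0.2, -0.8, 8.6]
finger_gap: 0.0122
```

```bash
python3 -c "
from w import *
go(.5134,-.033,.1744,112)"
```

```text
t 13.475 pos [ 0.514  -0.0332  0.1702] yaw -162.22 q [-0.223  0.279 -0.227  1.064 -0.    -2.104] F [ 0.21 -0.76  8.56] T [-0.128  0.003 -0.032] gap 0.0122
dp cm [-0.42  0.05  0.04]
dr [8.578e+01 1.000e-02 1.000e-01]
```

Request:
play_rows(
  deltas=[
    {"jaw": 1, "dp": [0.02, 0, 0], "dr": [3, 0, 0]},
    {"jaw": 1, "dp": [0.035, 0, 0], "dr": [6, 0, 0]},
    {"jaw": 1, "dp": [0.05, 0, 0], "dr": [9, 0, 0]},
    {"jaw": 1, "dp": [0.065, 0, 0], "dr": [12, 0, 0]},
    {"jaw": 1, "dp": [0.08, 0, 0], "dr": [15, 0, 0]},
    {"jaw": 1, "dp": [0.095, 0, 0], "dr": [18, 0, 0]},
  ],
)

```text
time_s: 14.22
tool_pos: [0.5141, -0.0333, 0.1693]
tcp_rot: [0.501, -0.5, 0.501, 0.498]
contact_force: [0.5, -0.2, 9.1]
finger_gap: 0.0121
```

Request:
play_rows(
  deltas=[
    {"jaw": 1, "dp": [0.015, 0, 0], "dr": [3, 0, 0]},
    {"jaw": 1, "dp": [0.03, 0, 0], "dr": [6, 0, 0]},
    {"jaw": 1, "dp": [0.045, 0, 0], "dr": [9, 0, 0]},
    {"jaw": 1, "dp": [0.06, 0, 0], "dr": [12, 0, 0]},
    {"jaw": 1, "dp": [0.075, 0, 0], "dr": [15, 0, 0]},
    {"jaw": 1, "dp": [0.09, 0, 0], "dr": [18, 0, 0]},
  ],
)

```text
time_s: 14.98
tool_pos: [0.5141, -0.0332, 0.1685]
tcp_rot: [0.573, -0.415, 0.573, 0.414]
contact_force: [-0.8, -0.2, 9.9]
finger_gap: 0.0124
```

```bash
python3 -c "
from w import *
go(.5134,-.033,.1744,112)"
```

```text
t 14.975 pos [ 0.5141 -0.0332  0.1685] yaw 161.78 q [-0.223  0.28  -0.23   1.059 -0.    -1.476] F [-0.78 -0.2   9.93] T [-0.175  0.07   0.055] gap 0.0124
dp cm [-0.59  0.07 -0.  ]
dr [4.978e+01 4.000e-02 1.000e-01]
```

Request:
play_rows(
  deltas=[
    {"jaw": 1, "dp": [0.015, 0, 0], "dr": [3, 0, 0]},
    {"jaw": 1, "dp": [0.03, 0, 0], "dr": [6, 0, 0]},
    {"jaw": 1, "dp": [0.045, 0, 0], "dr": [9, 0, 0]},
    {"jaw": 1, "dp": [0.06, 0, 0], "dr": [12, 0, 0]},
    {"jaw": 1, "dp": [0.075, 0, 0], "dr": [15, 0, 0]},
    {"jaw": 1, "dp": [0.09, 0, 0], "dr": [18, 0, 0]},
    {"jaw": 1, "dp": [0.105, 0, 0], "dr": [21, 0, 0]},
    {"jaw": 1, "dp": [0.12, 0, 0], "dr": [24, 0, 0]},
  ],
)

```text
time_s: 15.98
tool_pos: [0.514, -0.0332, 0.1672]
tcp_rot: [0.647, -0.287, 0.646, 0.286]
contact_force: [-0.4, 0.2, 8.3]
finger_gap: 0.0126
```

Request:
play_rows(
  deltas=[
    {"jaw": 1, "dp": [0.015, 0, 0], "dr": [3, 0, 0]},
    {"jaw": 1, "dp": [0.03, 0, 0], "dr": [6, 0, 0]},
    {"jaw": 1, "dp": [0.045, 0, 0], "dr": [9, 0, 0]},
    {"jaw": 1, "dp": [0.06, 0, 0], "dr": [12, 0, 0]},
    {"jaw": 1, "dp": [0.075, 0, 0], "dr": [15, 0, 0]},
    {"jaw": 1, "dp": [0.09, 0, 0], "dr": [18, 0, 0]},
    {"jaw": 1, "dp": [0.105, 0, 0], "dr": [21, 0, 0]},
    {"jaw": 1, "dp": [0.12, 0, 0], "dr": [24, 0, 0]},
  ],
)

```text
time_s: 16.98
tool_pos: [0.514, -0.0331, 0.166]
tcp_rot: [0.692, -0.146, 0.691, 0.145]
contact_force: [0.1, -0.4, 8.9]
finger_gap: 0.0124
```

```bash
python3 -c "
from w import *
go(.5134,-.033,.1744,112)"
```

```text
t 16.975 pos [ 0.514  -0.0331  0.166 ] yaw 113.79 q [-0.223  0.281 -0.235  1.053 -0.    -0.638] F [ 0.12 -0.39  8.91] T [-0.057  0.079  0.079] gap 0.0124
dp cm [-0.84  0.04 -0.05]
dr [1.79 0.08 0.06]
```

Request:
play_rows(
  deltas=[
    {"jaw": 1, "dp": [0.02, 0, 0], "dr": [3, 0, 0]},
    {"jaw": 1, "dp": [0.04, 0, 0], "dr": [6, 0, 0]},
    {"jaw": 1, "dp": [0.055, 0, 0], "dr": [9, 0, 0]},
    {"jaw": 1, "dp": [0.07, 0, 0], "dr": [12, 0, 0]},
    {"jaw": 1, "dp": [0.085, 0, 0], "dr": [15, 0, 0]},
    {"jaw": 1, "dp": [0.1, 0, 0], "dr": [18, 0, 0]},
    {"jaw": 1, "dp": [0.115, 0, 0], "dr": [21, 0, 0]},
    {"jaw": 1, "dp": [0.13, 0, 0], "dr": [24, 0, 0]},
  ],
)

```text
time_s: 17.98
tool_pos: [0.5141, -0.0332, 0.1648]
tcp_rot: [0.708, 0.001, 0.706, -0.001]
contact_force: [-0.5, -0.0, 10.1]
finger_gap: 0.012
```

Request:
play_rows(
  deltas=[
    {"jaw": 1, "dp": [0.015, 0, 0], "dr": [3, 0, 0]},
    {"jaw": 1, "dp": [0.03, 0, 0], "dr": [6, 0, 0]},
    {"jaw": 1, "dp": [0.045, 0, 0], "dr": [9, 0, 0]},
    {"jaw": 1, "dp": [0.06, 0, 0], "dr": [12, 0, 0]},
    {"jaw": 1, "dp": [0.075, 0, 0], "dr": [15, 0, 0]},
    {"jaw": 1, "dp": [0.09, 0, 0], "dr": [18, 0, 0]},
  ],
)

```text
time_s: 18.73
tool_pos: [0.5142, -0.0331, 0.1639]
tcp_rot: [0.699, 0.112, 0.697, -0.112]
contact_force: [-0.2, 0.1, 9.0]
finger_gap: 0.0125
```

```bash
python3 -c "
from w import *
go(.5134,-.033,.1744,112)"
```

```text
t 18.725 pos [ 0.5142 -0.0331  0.1639] yaw 71.79 q [-0.223  0.283 -0.239  1.047  0.     0.095] F [-0.22  0.08  8.97] T [-0.033  0.009  0.019] gap 0.0125
dp cm [-1.05 -0.01 -0.08]
dr [-4.021e+01  1.100e-01  3.000e-02]
```

Request:
play_rows(
  deltas=[
    {"jaw": 1, "dp": [0.02, 0, 0], "dr": [3, 0, 0]},
    {"jaw": 1, "dp": [0.04, 0, 0], "dr": [6, 0, 0]},
    {"jaw": 1, "dp": [0.055, 0, 0], "dr": [9, 0, 0]},
    {"jaw": 1, "dp": [0.07, 0, 0], "dr": [12, 0, 0]},
    {"jaw": 1, "dp": [0.085, 0, 0], "dr": [15, 0, 0]},
    {"jaw": 1, "dp": [0.1, 0, 0], "dr": [18, 0, 0]},
    {"jaw": 1, "dp": [0.115, 0, 0], "dr": [21, 0, 0]},
    {"jaw": 1, "dp": [0.13, 0, 0], "dr": [24, 0, 0]},
  ],
)

```text
time_s: 19.73
tool_pos: [0.5141, -0.0331, 0.1627]
tcp_rot: [0.66, 0.255, 0.659, -0.255]
contact_force: [-1.4, -0.4, 12.3]
finger_gap: 0.0123
```

```bash
python3 -c "
from w import *
go(.5134,-.033,.1744,112)"
```

```text
t 19.725 pos [ 0.5141 -0.0331  0.1627] yaw 47.79 q [-0.223  0.283 -0.242  1.044  0.     0.514] F [-1.38 -0.41 12.27] T [0.064 0.102 0.054] gap 0.0123
dp cm [-1.17 -0.04 -0.06]
dr [-64.21   0.12   0.  ]
```

Request:
play_rows(
  deltas=[
    {"jaw": 1, "dp": [0.015, 0, 0], "dr": [3, 0, 0]},
    {"jaw": 1, "dp": [0.03, 0, 0], "dr": [6, 0, 0]},
    {"jaw": 1, "dp": [0.045, 0, 0], "dr": [9, 0, 0]},
  ],
)

```text
time_s: 20.1
tool_pos: [0.5144, -0.0332, 0.1626]
tcp_rot: [0.639, 0.306, 0.637, -0.305]
contact_force: [-1.0, 0.0, 17.4]
finger_gap: 0.0125
```

```bash
python3 -c "
from w import *
go(.5134,-.033,.1744,112)"
```

```text
t 20.1 pos [ 0.5144 -0.0332  0.1626] yaw 38.8 q [-0.223  0.283 -0.242  1.043  0.     0.671] F [-0.96  0.02 17.43] T [0.108 0.245 0.152] gap 0.0125
dp cm [-1.18 -0.06 -0.07]
dr [-7.32e+01  1.70e-01 -1.00e-02]
```

z has levelled off while force rises, so it's at or near home. I ease the push and turn in small steps, watching the torque.

Request:
play_rows(
  deltas=[
    {"jaw": 1, "dp": [-0.035, 0, 0], "dr": [0, 0, 0]},
    {"jaw": 1, "dp": [-0.035, 0, 0], "dr": [3, 0, 0]},
  ],
)

```text
time_s: 20.35
tool_pos: [0.5143, -0.0331, 0.1626]
tcp_rot: [0.63, 0.322, 0.629, -0.322]
contact_force: [-0.2, -0.7, 11.0]
finger_gap: 0.0129
```

```bash
python3 -c "
from w import *
go(.5134,-.033,.1744,112)"
```

```text
t 20.35 pos [ 0.5143 -0.0331  0.1626] yaw 35.83 q [-0.223  0.283 -0.242  1.043  0.     0.723] F [-0.24 -0.75 11.01] T [ 0.089 -0.023  0.088] gap 0.0129
dp cm [-1.18 -0.06 -0.06]
dr [-7.617e+01  1.400e-01 -1.000e-02]
```

Request:
play_rows(
  deltas=[
    {"jaw": 1, "dp": [0.0, 0, 0], "dr": [2, 0, 0]},
    {"jaw": 1, "dp": [0.01, 0, 0], "dr": [4, 0, 0]},
  ],
)

```text
time_s: 20.6
tool_pos: [0.5143, -0.0331, 0.1626]
tcp_rot: [0.619, 0.344, 0.617, -0.344]
contact_force: [-0.1, 0.5, 13.1]
finger_gap: 0.0124
```

```bash
python3 -c "
from w import *
go(.5134,-.033,.1744,112)"
```

```text
t 20.6 pos [ 0.5143 -0.0331  0.1626] yaw 31.82 q [-0.223  0.283 -0.242  1.043  0.     0.793] F [-0.1   0.53 13.06] T [0.076 0.065 0.11 ] gap 0.0124
dp cm [-1.18 -0.07 -0.06]
dr [-8.018e+01  1.500e-01 -2.000e-02]
```

Request:
play_rows(
  deltas=[
    {"jaw": 1, "dp": [0, 0, 0], "dr": [3, 0, 0]},
    {"jaw": 1, "dp": [0, 0, 0], "dr": [5, 0, 0]},
  ],
)

```text
time_s: 20.85
tool_pos: [0.5143, -0.0331, 0.1626]
tcp_rot: [0.603, 0.371, 0.602, -0.37]
contact_force: [-0.5, 0.4, 12.8]
finger_gap: 0.0124
```

```bash
python3 -c "
from w import *
go(.5134,-.033,.1744,112)"
```

```text
t 20.85 pos [ 0.5143 -0.0331  0.1626] yaw 26.81 q [-0.223  0.283 -0.242  1.043  0.     0.88 ] F [-0.49  0.36 12.81] T [0.136 0.19  0.133] gap 0.0124
dp cm [-1.18 -0.07 -0.05]
dr [-8.519e+01  1.500e-01 -3.000e-02]
```

Request:
play_rows(
  deltas=[
    {"jaw": 1, "dp": [0, 0, 0], "dr": [3, 0, 0]},
    {"jaw": 1, "dp": [0, 0, 0], "dr": [5, 0, 0]},
  ],
)

```text
time_s: 21.1
tool_pos: [0.5141, -0.0331, 0.1626]
tcp_rot: [0.586, 0.396, 0.585, -0.396]
contact_force: [-2.1, -0.8, 12.6]
finger_gap: 0.0125
```

```bash
python3 -c "
from w import *
go(.5134,-.033,.1744,112)"
```

```text
t 21.1 pos [ 0.5141 -0.0331  0.1626] yaw 21.86 q [-0.223  0.283 -0.242  1.044 -0.     0.967] F [-2.14 -0.79 12.58] T [0.005 0.255 0.936] gap 0.0125
dp cm [-1.18 -0.06 -0.03]
dr [-9.014e+01  1.300e-01 -2.000e-02]
```

Torque rose sharply to about 0.9 N m with z constant: home and hand-tight. I take the wind-up off, ease the push and release.

Request:
play_rows(
  deltas=[
    {"jaw": 1, "dp": [-0.03, 0, 0], "dr": [-1.5, 0, 0]},
    {"jaw": 1, "dp": [-0.03, 0, 0], "dr": [-1.5, 0, 0]},
  ],
)

```text
time_s: 21.35
tool_pos: [0.5141, -0.0331, 0.1626]
tcp_rot: [0.592, 0.388, 0.59, -0.388]
contact_force: [-0.2, -0.1, 8.4]
finger_gap: 0.0117
```

```bash
python3 -c "
from w import *
go(.5134,-.033,.1744,112)"
```

```text
t 21.35 pos [ 0.5141 -0.0331  0.1626] yaw 23.4 q [-0.223  0.284 -0.242  1.044  0.     0.94 ] F [-0.17 -0.14  8.36] T [ 0.122 -0.099  0.011] gap 0.0117
dp cm [-1.18 -0.06 -0.03]
dr [-8.86e+01  1.00e-01 -2.00e-02]
```

Request:
play_rows(
  deltas=[
    {"jaw": 0.7, "dp": [0, 0, 0], "dr": [0, 0, 0]},
    {"jaw": 0.3, "dp": [0, 0, 0], "dr": [0, 0, 0]},
    {"jaw": -0.3, "dp": [0, 0, 0], "dr": [0, 0, 0]},
    {"jaw": -0.3, "dp": [0, 0, 0], "dr": [0, 0, 0]},
    {"jaw": -0.3, "dp": [0, 0, 0], "dr": [0, 0, 0]},
  ],
)

```text
time_s: 21.98
tool_pos: [0.5133, -0.0329, 0.162]
tcp_rot: [0.591, 0.388, 0.591, -0.388]
contact_force: [0.1, 0.4, 0.3]
finger_gap: 0.0557
```

```bash
python3 - <<'E'
from w import *
from rig import snapshot
go(.5134,-.033,.1744,112)
s=snapshot("wrist");cv2.imwrite("pics/wrist5.png",s["image"][:,:,::-1])
E
```

```text
t 21.975 pos [ 0.5133 -0.0329  0.162 ] yaw 23.4 q [-0.223  0.284 -0.243  1.044  0.     0.94 ] F [0.06 0.4  0.32] T [0.04  0.039 0.007] gap 0.0557
dp cm [-1.24  0.    0.01]
dr [-8.86e+01 -1.00e-02  0.00e+00]
```

View pics/wrist5.png

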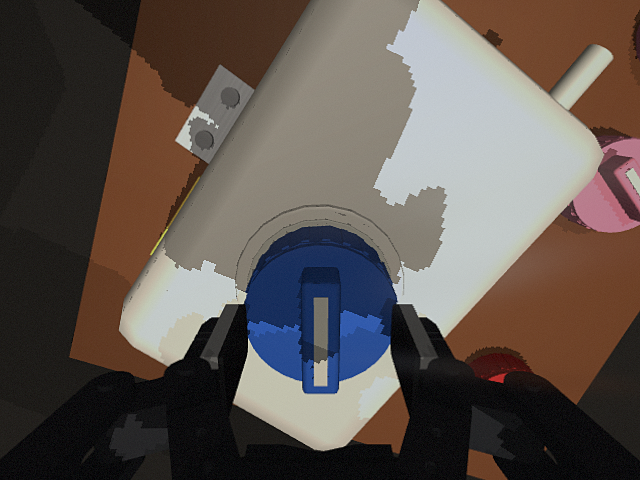

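Released: force is about 0, and the cap sits flat on the collar with its wing straight in the frame (disc centre about (321,303)). I'll back away and check its height.

Request:
play_rows(
  deltas=[
    {"jaw": -0.3, "dp": [-1.5, 0, 0], "dr": [0, 0, 0]},
    {"jaw": -0.3, "dp": [-3.5, 0, 0], "dr": [0, 0, 0]},
    {"jaw": -1, "dp": [-6, 0, 0], "dr": [0, 0, 0]},
    {"jaw": -1, "dp": [-9.8, 0, 0], "dr": [0, 0, 0]},
    {"jaw": -1, "dp": [-9.8, 0, 0], "dr": [0, 0, 0]},
    {"jaw": -1, "dp": [-9.8, 0, 0], "dr": [0, 0, 0]},
  ],
)

```text
time_s: 22.78
tool_pos: [0.5133, -0.0329, 0.2596]
tcp_rot: [0.591, 0.388, 0.591, -0.388]
contact_force: [-0.3, -0.1, -0.4]
finger_gap: 0.0853
```

```bash
python3 - <<'E'
from w import *
from rig import snapshot
go(.5134,-.033,.1744,112)
s=snapshot("scene");w=snapshot("wrist")
a=cv2.resize(s["image"][185:245,270:350,::-1],None,fx=5,fy=5,interpolation=cv2.INTER_CUBIC)
b=cv2.resize(w["image"][160:340,220:460,::-1],(400,300),interpolation=cv2.INTER_CUBIC)
cv2.imwrite("pics/end.png",np.hstack([a,b]))
def circ(z):return [[.513+.032*np.cos(t),-.033+.032*np.sin(t),z] for t in np.linspace(0,6.3,90)]
for n,c in(("scene",s),("wrist",w)):
  for z in(.148,.160): p=proj(c,circ(z));print(n,z,p.min(0),p.max(0))
E
```

```text
t 22.775 pos [ 0.5133 -0.0329  0.2596] yaw 23.4 q [-0.223  0.24  -0.033  1.298 -0.     0.94 ] F [-0.26 -0.12 -0.4 ] T [-0.     0.011  0.014] gap 0.0853
dp cm [8.52 0.01 0.01]
dr [-8.86e+01 -3.00e-02  1.00e-02]
scene 0.148 [294.75280009 212.48817892] [322.14643571 231.71152984]
scene 0.16 [294.52108609 208.79243609] [322.15115816 228.01945942]
wrist 0.148 [267.28815752 192.44617067] [368.41617463 288.72201566]
wrist 0.16 [264.86614258 196.39100265] [370.73239287 296.69683424]
```

View pics/end.png

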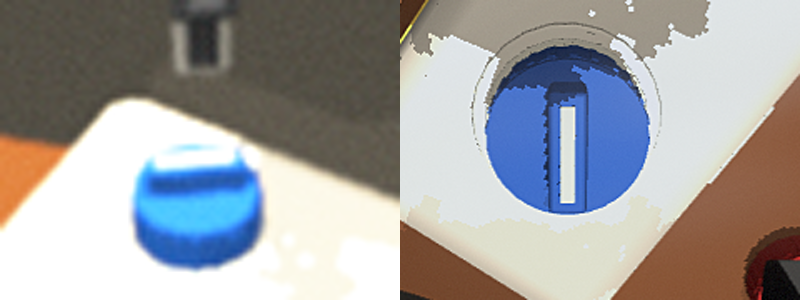

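In the end crops the cap is level and low on the collar. Its disc is 98 px wide against 103 px at the start, which matches a drop of about 12 mm. I'm handing in.

```bash
python3 -c "
from rig import robot
print(robot.job_done()); print(robot.observe()['time_s'])"
```

```text
the job is handed in; nothing more can be done
None
the job is handed in; nothing more can be done
```

The blue cap is screwed fully home on the tank's collar, hand-tight and released. I handed the job in at about 23 s; the hand-in gives no verdict.

- **Back-off:** I gripped the wing once and pressed until the threads met; the push touched 21 N before I eased it. I turned the cap anticlockwise about 98° at about 10 N. The force fell to zero between 83° and 92° as it came off the thread ends.
- **Run-in:** I followed the cap down about 5 mm until it met the thread at about 13 N (18 N at the most). Then I turned it about 188° clockwise at mostly 8–12 N, with a brief 17 N just before home. It stopped going down, and the torque then rose sharply to about 0.9 N m. That is a little over the 0.7 N m in the description, and I stopped there.
- **Last checks:** After release the wrist force was about 0 N and the gripper stood about 10 cm above the cap. The pictures show the cap level on the collar, about 12 mm lower than at the start. I kept the arm clear of the jar, spanner and thermostat and did not measure their positions again.
- **Disagreements:** The wrist camera read about 1.5 mm off along the wing, for the gripper pads as well as the wing, so I took it as calibration bias. The drop into the thread was about 5 mm rather than 6 mm, which roughly fits my having turned a few degrees past the drop point. The upper height (more than 13.2 mm needed) was inferred from the tool height, at about 14 mm.

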